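Isolate the supply, then hold the bolt head behind the terminal bracket

TASK

Switch the yellow isolator off by throwing its red handle right over from the red-dot side to the green-dot side. Only then reach down into the gap between the blue bracket and the finned heat sink, without banging into either, and grip the hidden brass bolt head firmly by two opposite flats, your grip tilted to suit them so that the bolt stays at the angle it stands at. A colleague will tighten the nut: finish while still gripping the head and holding it from turning, and leave the meter, wrench, spare insulator and jar where they are.

Things in the scene. Friction and masses are not known exactly. Their poses are not given: they have to be found in the camera images.
- isolator: Yellow fixed isolator box, 130 (x) x 90 (y) x 55 mm high, standing on the bench. Origin: centre of its underside, z up. The handle throws along its own x axis: red dot (on) at the -x end of its top, green dot (off) at the +x end.
- handle (a joint): Isolator handle, hinge along the isolator's y axis, 65 mm above the bench over the box's centre. 0 = on (leaning 34 degrees to the isolator's -x), 0.6 = upright, 1.2 rad = off (leaning to +x). Over-centre: it falls back to on below about 0.6 and falls to off beyond it; about 0.04 N m to move. It is always on at the start.
- handle_tip (a point): Centre of the handle's red crossbar, a round bar 18 mm thick and 74 mm long along the isolator's y axis, 75 mm from the hinge (127 mm above the bench when on or off, 140 mm when upright). A 12 mm steel rod joins it to the hinge.
- rig: Fixed terminal assembly on a black base plate 165 x 220 x 10 mm. Origin on the bench, under the back face of the bracket and the bolt axis; z up. Its +x side carries the nut and copper bar (facing away from the robot, give or take the yaw), its -x side the heat sink. The gap runs along its y axis and is open at the top and at both ends.
- bracket: Blue steel upright plate of the rig: x 0 to 6 mm in the rig frame, 130 mm wide (y -65 to 65), top edge 125 mm above the bench, with a foot towards +x, and on its +x side the copper bar (up to 119 mm high, y -25 to 100, x up to 56 mm), a red insulator under it, and the steel nut. Same origin and axes as the rig.
- heatsink: Finned aluminium heat sink of the rig: x -95 to -42 mm in the rig frame, 150 mm wide (y -75 to 75), top 125 mm above the bench. The gap between it and the bracket is 42 mm wide and clear down to the base plate but for the bolt head. Same origin and axes as the rig.
- bolt (a joint): Angle of the bolt about the rig's +x axis (right-handed), rad. 0 = two flats of the hex head upright, facing the rig's +y and -y. It starts within 0.35 either way. Nothing else stops it: about 0.1 N m of friction is all that resists, so a grip that is not square to the flats will turn it.
- bolt_head (a point): Centre of the brass hex bolt head, 105 mm above the bench and 17 mm behind the bracket's back face (rig x = -17 mm). Head: 24 mm across flats, 27.7 mm across corners, 14 mm thick along the bolt axis (rig x -24 to -10 mm), on a sleeve 18 mm thick, 10 mm long. The bolt axis is the rig's x axis. On the nut side its end carries a yellow stripe, upright at joint 0, that turns with it.
- head_corner (a point): Uppermost corner of the hex head (the corner between flats, at mid thickness), 13.9 mm from the bolt axis, straight above it at bolt angle 0; it turns with the bolt.
- flat_a: The flat of the bolt head that faces the rig's +y at bolt angle 0: 14 mm along the bolt axis, 13.9 mm high. Origin at the centre of the flat; its y axis is the outward normal, its x axis the bolt axis. Turns with the bolt.
- flat_b: The matching flat across the head, facing the rig's -y at bolt angle 0. Origin at the centre of the flat; its y axis is the inward normal (same axes as flat_a).
- meter: Orange hand-held meter lying face up, 80 x 165 x 34 mm (42 with its dial), bystander. Origin: centre of its underside.
- wrench: Steel wrench lying flat, 170 mm long along its x axis, bystander. Origin: middle of its underside.
- insulator: Spare red ribbed insulator, upright, 38 mm across, 50 mm high, bystander. Origin: centre of its underside.
- jar: Clear closed jar with a black cap, 64 mm across, 80 mm high, bystander. Origin: centre of its underside.
Mind the look-alikes: they are no part of the job. Of the things like the isolator, leave any that is purple; of the rest the larger one is meant.

How it is judged:
On the way, in this order (a step that is already met when the one before it is completed fails the run):
1. the isolator is thrown to off (value of joint handle above 1.05 rad), for 0.3 s.
2. the bolt head is gripped on two opposite flats (value of joint handle above 1.05 rad and contact force between the fingers and flat_a above 8 N and contact force between the fingers and flat_b above 8 N), for 0.5 s.
At the end, for the whole second after the job is handed in: Handle past 1.05 rad (off); fingers press flat_a and flat_b with over 8 N each and keep doing so; the bolt stands still, within 0.2 rad of its starting angle (head corner within 2.8 mm); meter, wrench, insulator and jar within 30 mm of where they began (all of step 2 and distance of head_corner from where it was at the start of the episode below 0.0028 m and velocity of joint bolt between -0.05 and 0.05 rad/s and distance of each of meter, wrench, insulator, jar from where it was at the start of the episode below 0.03 m); the arm keeps its last pose, push and grip.
It fails at once if the bolt head is touched while the isolator is still on (value of joint handle below 0.9 rad and contact force between the fingers and bolt above 1 N).
It fails at once if the bolt is turned more than about 0.2 rad from its starting angle (distance of head_corner from where it was at the start of the episode above 0.0028 m).
It fails at once if the arm bangs into the bracket or heat sink (over 25 N) (contact force between any of the arm, the fingers and bracket above 25 N or contact force between any of the arm, the fingers and heatsink above 25 N).
It fails at once if a bystander is displaced by more than 30 mm (distance of any of meter, wrench, insulator, jar from where it was at the start of the episode above 0.03 m).
It also fails if it takes over 43 s, if anything falls off the work surface, if the arm or the gripper's body presses on something with over 40 N, if the wrist force passes 120 N, or if a joint passes its speed limit or range.

ROBOT

A 7-joint arm with a two-finger parallel gripper is mounted at the origin on the work surface. World frame = base frame: x ahead of the robot, y to its left, z up, the work surface at z = 0. Lengths are in m, angles in rad, forces in N, time in s.
With the tool pointing down it reaches from about 0.35 to 0.9 m from the base axis. Payload 19.9 kg.
Tool frame: the origin (TCP) lies at the very end of the fingers, on their centre line; the grasp point (between the pads) lies 19 mm behind it (bot.grip_depth is the distance from the TCP to the grasp point, in m); z points along the fingers, y is the line along which they close (so a half turn about z gives the same grasp; the last joint's range is limited). The gripper opens to 85 mm and grips with 20 to 120 N. Pads are 22 mm wide; open, the fingers measure 114 mm over their backs; the gripper's body (76 mm by 85 mm) begins 54 mm behind the grasp point. The pads swing forward as they close: fully open they stand 13 mm farther back than shut.
Start: joints at [1.065, 0.417, -0.01, 1.614, 0.005, 1.111, -0.053], TCP at [0.28, -0.559, 0.231] pointing down, gripper open.
Joint ranges: [-2.81, 2.81], [-0.39, 2.02], [-1.27, 1.25], [0.06, 2.57], [-1.19, 4.33], [0.19, 2], [-2.82, 2.82]. Speed limits (rad/s): [1.89, 1.89, 2.39, 2.39, 3.01, 3.01, 3.01].

INTERFACE

Orientations are given as [roll, pitch, yaw] about the fixed x, y, z axes, in that order (R = Rz(yaw) Ry(pitch) Rx(roll)).
In Python, from plant import bot, optics, nets gives the robot as it stands.
- The arm moves only by the shell command python3 -m inch 'ROWS' [FORCE]. ROWS is a JSON object of lists of equal length, an entry for each row: "rot": the turn, a rotation vector about the world's x, y, z in rad, a list of three; "linear": the shift along the world's x, y, z in cm, a list of three; "gripper": the finger opening in cm, from 0 to 8.54. In form: {"rot": [[ax, ay, az], ...], "linear": [[dx, dy, dz], ...], "gripper": [gripper, ...]}. A call has 1 to 5 rows; each row shifts and turns the commanded pose from where the row before left it; what a row does not reach is not made up. A row lasts 1/10 s, in which the tool goes at most 50 mm and 8.59 degrees, less where a joint would pass 70% of its speed; a pose out of reach is approached as far as the arm can. A call is refused whole if a number of a shift passes 5 or a number of a turn 0.15, either way. A call with a gripper value outside its range is refused whole. The fingers move at their own pace and stop on an object; FORCE is the grip in N (left out, the last holds). Time passes only in rows, so rows that do not move let the fingers close. It gives the time, the measured TCP pose, the force, the opening and the grip force at its end, in the units of the state.
- bot.get_state(): the state, without advancing time (a new reading comes with each control period).
- optics.grab_frame(name): name is "side" or "top" or "wrist"; returns a dict with "color" (384x512x3 uint8, blue, green, red), "fov_y" (degrees; the focal length in pixels is half the picture's height over the tangent of half this angle, whatever the lens; pixels are square), "cx", "cy" (the principal point, pixels), "origin" and "attitude" of the camera in the world; the wrist camera has in their place "tool_from_camera" (4x4, takes a point from camera to tool coordinates, whose origin is the TCP and whose axes are the flange's). Camera axes: x right, y down, z forward; pixel columns grow to the right and rows downward; lengths in m; the calibration is good to about 2 mm. A picture is of the moment at which its call begins: read the wrist's pose just before it. There is no depth.
- bot.sign_off(): hands the job in; it is judged then, once.
Trained networks look in a picture, given as the dict that the camera call returned (one of the last four; its "shot" number tells which), for a name from the list of things; names that differ only in an ending like _2 or _b are one class to them, and where a whole thing is asked for, a point or a joint stands for the part that bears it (a point fixed in the world has none). Each returns a list of dicts, best first, with "p" (0 to 1); they miss things now and then, are a little off and sometimes report something else, mostly with a low value. They report only what shows in the picture. A call takes as long as a camera call. They do not tell look-alikes from the thing itself.
- nets.cut_out(picture, label): "region" (384x512 bool, what is visible of it) and "bbox" ([left, top, right, bottom] in pixels, round what is visible of it).
- nets.tip_of(picture, label): "pixel" ([column, row] in pixels: a listed point, or the origin of a listed thing).
The state is a dict: "time_s": time; "qpos": joint angles; "joint_vel": joint speeds; "tau": joint torques, N m; "tool_pos": TCP position; "orientation": TCP orientation; "ft_force": force on the tool from outside, world axes, zero at the start; "wrist_torque": the same for the moment, N m; "opening": finger opening in m; "gripper_force": force on a finger pad.
Only numpy, scipy, OpenCV 4.12 (cv2) and the standard library are available. Lean on these libraries where they do the work, as an engineer would, in place of code of your own. Each camera call takes 0.05 s, during which the arm holds its last target. There are 200 camera calls.

## Working session

There is one attempt and no reset: what is moved stays moved. The work goes in short steps, Python scripts to look and compute and a shell command to move; the robot and the scene stay as the last step left them, time stands still between calls to the robot, and variables do not carry over. Pictures are saved under pics/ and viewed, at most 10 in all, crops included, and the job is handed in when it is done.

```bash
mkdir -p pics; ls; cat > h.py <<'E'
import numpy as np, cv2
from plant import bot, optics, nets
from scipy.spatial.transform import Rotation as R
E
python3 - <<'E'
from h import *
s=bot.get_state(); print({k:np.round(v,3).tolist() for k,v in s.items()})
ims=[]
for n in ("side","top"):
    p=optics.grab_frame(n); print(n,{k:v for k,v in p.items() if k!="color"})
    cv2.imwrite(f"pics/{n}0.png",p["color"])
    for l in ("isolator","handle_tip","rig","bolt_head","heatsink","bracket","meter","wrench","insulator","jar"):
        print(l,[(round(d["p"],2),np.round(d["pixel"]).tolist()) for d in nets.tip_of(p,l)])
E
```

```text
pics
{'time_s': 0.0, 'qpos': [1.065, 0.418, -0.01, 1.614, 0.005, 1.111, -0.053], 'joint_vel': [-0.002, -0.001, 0.002, -0.0, -0.001, 0.001, 0.001], 'tau': [-0.001, -86.446, 0.679, -43.49, 0.019, 0.007, 0.0], 'tool_pos': [0.28, -0.558, 0.231], 'orientation': [-3.14, 0.0, 0.465], 'ft_force': [0.429, 1.105, 0.024], 'wrist_torque': [-0.012, 0.035, 0.002], 'gripper_force': 0.0, 'opening': 0.085}
side {'fov_y': 53.75073412829356, 'cx': 263.6880571748954, 'cy': 193.13187226730528, 'origin': array([0.33932845, 0.91158262, 0.9920064 ]), 'attitude': array([-2.32604496e+00, -1.43069181e-03, -2.88084532e+00]), 'shot': 1}
isolator [(0.9, [232.0, 269.0]), (0.61, [247.0, 231.0]), (0.59, [297.0, 256.0])]
handle_tip [(0.72, [313.0, 234.0]), (0.6, [246.0, 244.0]), (0.38, [259.0, 214.0])]
rig [(0.62, [282.0, 170.0]), (0.29, [280.0, 172.0])]
bolt_head [(0.61, [285.0, 150.0]), (0.32, [229.0, 270.0])]
heatsink [(0.59, [279.0, 175.0]), (0.32, [248.0, 245.0])]
bracket [(0.78, [279.0, 170.0])]
meter [(0.75, [213.0, 343.0])]
wrench [(0.56, [310.0, 223.0])]
insulator []
jar [(0.5, [306.0, 141.0])]
top {'fov_y': 45.98647432607399, 'cx': 261.02238043310246, 'cy': 193.68868408735617, 'origin': array([0.24139652, 0.00272057, 1.60565896]), 'attitude': array([-2.93265942e+00, -2.88636447e-04, -1.53728731e+00]), 'shot': 2}
isolator [(0.86, [222.0, 235.0]), (0.7, [239.0, 186.0]), (0.58, [194.0, 181.0])]
handle_tip [(0.59, [215.0, 241.0]), (0.58, [239.0, 188.0]), (0.51, [191.0, 185.0]), (0.29, [338.0, 194.0])]
rig [(0.84, [332.0, 195.0])]
bolt_head [(0.39, [339.0, 194.0])]
heatsink [(0.66, [337.0, 198.0])]
bracket [(0.82, [336.0, 194.0])]
meter [(0.58, [126.0, 191.0])]
wrench [(0.73, [260.0, 241.0])]
insulator [(0.4, [269.0, 142.0])]
jar [(0.92, [395.0, 217.0])]
```

```bash
python3 - <<'E'
import cv2
a=cv2.imread("pics/side0.png")[100:380,150:450]; b=cv2.imread("pics/top0.png")[110:280,80:450]
cv2.imwrite("pics/side0c.png",cv2.resize(a,None,fx=2.1,fy=2.1,interpolation=cv2.INTER_CUBIC))
cv2.imwrite("pics/top0c.png",cv2.resize(b,None,fx=2.1,fy=2.1,interpolation=cv2.INTER_CUBIC))
E
```

```text
(no output)
```

View pics/side0c.png

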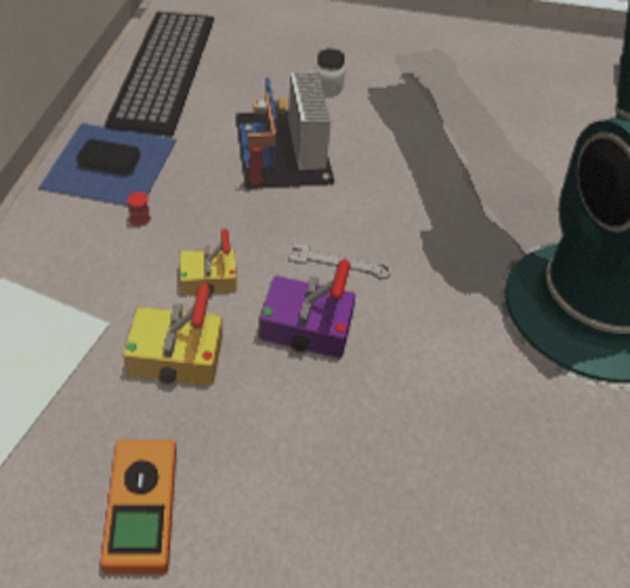

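View pics/top0c.png

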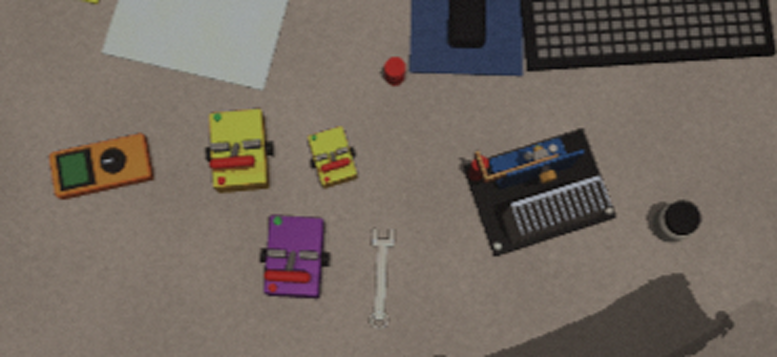

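Candidates for the isolator in the top view are large yellow (193,181), small yellow (238,186) and purple (222,235). In the side view they are (232,262), (249,228) and (296,250). The large yellow box, left-most in the top view next to the orange meter, is the one described. The rig is at (335,195).

```bash
cat >> h.py <<'E'
def cam(p, st=None):
    f=p["color"].shape[0]/2/np.tan(np.radians(p["fov_y"])/2)
    K=np.array([[f,0,p["cx"]],[0,f,p["cy"]],[0,0,1]])
    if "origin" in p: return K,R.from_euler("xyz",p["attitude"]).as_matrix(),np.array(p["origin"])
    T=np.eye(4);T[:3,:3]=R.from_euler("xyz",st["orientation"]).as_matrix();T[:3,3]=st["tool_pos"]
    T=T@np.array(p["tool_from_camera"]); return K,T[:3,:3],T[:3,3]
def ray(c,px,z):
    K,Rm,o=c; d=Rm@np.linalg.solve(K,[px[0],px[1],1]); return o+d*(z-o[2])/d[2]
def proj(c,X):
    K,Rm,o=c; q=(np.atleast_2d(X)-o)@Rm; q=q@K.T; return q[:,:2]/q[:,2:]
E
python3 - <<'E'
from h import *
c={}
for n in("side","top"):
    p=optics.grab_frame(n); c[n]=cam(p)
    cv2.imwrite(f"pics/{n}1.png",p["color"])
    for l in ("handle_tip","meter","wrench","jar","insulator"):
        z=dict(handle_tip=.127).get(l,0)
        print(n,l,[np.round(ray(c[n],d["pixel"],z),3).tolist() for d in nets.tip_of(p,l)])
cr=np.array([(208,112),(263,108),(268,188),(213,190)])/2.1+[80,110]
P=np.array([ray(c["top"],q,.055) for q in cr]);print("iso top",P.round(3).tolist(),P.mean(0))
cr=np.array([(128,309),(222,310),(213,362),(124,352)])/2.1+[150,100]
P=np.array([ray(c["side"],q,.055) for q in cr]);print("iso side",P.round(3).tolist(),P.mean(0))
# heat sink top
for n,cr,z in (("top",[(512,205),(602,178),(614,212),(519,236)],.125),("side",[(290,75),(322,73),(327,110),(302,112)],.125),("top",[(463,162),(583,129),(615,214),(496,254)],.01)):
    cr=np.array(cr)/2.1+([80,110] if n=="top" else [150,100])
    print("rig",n,np.array([ray(c[n],q,z) for q in cr]).round(3).tolist())
E
```

```text
side handle_tip [[0.569, 0.241, 0.127], [0.383, 0.148, 0.127], [0.57, 0.126, 0.127]]
side meter [[0.58, 0.499, 0.0]]
side wrench [[0.41, 0.003, -0.0]]
side jar [[0.515, -0.505, 0.0]]
side insulator [[0.76, -0.002, 0.0]]
top handle_tip [[0.395, 0.146, 0.127], [0.568, 0.092, 0.127], [0.58, 0.247, 0.127], [0.589, 0.234, 0.127]]
top meter [[0.582, 0.499, 0.0]]
top wrench [[0.411, 0.014, 0.0]]
top jar [[0.505, -0.479, 0.0]]
top insulator [[0.779, -0.003, 0.0]]
iso top [[0.67, 0.308, 0.055], [0.681, 0.216, 0.055], [0.543, 0.199, 0.055], [0.536, 0.29, 0.055]] [0.60760149 0.25324174 0.055     ]
iso side [[0.691, 0.231, 0.055], [0.555, 0.196, 0.055], [0.542, 0.289, 0.055], [0.668, 0.305, 0.055]] [0.61380326 0.25532186 0.055     ]
rig top [[0.515, -0.197, 0.125], [0.563, -0.34, 0.125], [0.509, -0.358, 0.125], [0.466, -0.209, 0.125]]
rig side [[0.568, -0.326, 0.125], [0.51, -0.348, 0.125], [0.48, -0.236, 0.125], [0.522, -0.219, 0.125]]
rig top [[0.609, -0.128, 0.01], [0.674, -0.335, 0.01], [0.526, -0.388, 0.01], [0.451, -0.186, 0.01]]
```

```bash
python3 -m inch '{"rot":[[0,0,-0.07],[0,0,-0.07],[0,0,-0.07],[0,0,-0.07],[0,0,-0.06]],"linear":[[1.1,4.4,0.5],[1.1,4.4,0],[1.1,4.4,0],[1.1,4.4,0],[1.1,4.4,0]],"gripper":[0,0,0,0,0]}' 40
python3 -m inch '{"rot":[[0,0,0],[0,0,0],[0,0,0],[0,0,0],[0,0,0]],"linear":[[1.1,4.4,0],[1.1,4.4,0],[1.1,4.4,0],[1.1,4.4,0],[1.1,4.4,0]],"gripper":[0,0,0,0,0]}'
python3 -m inch '{"rot":[[0,0,0],[0,0,0],[0,0,0],[0,0,0],[0,0,0]],"linear":[[1.1,4.4,0],[1.1,4.4,0],[1.1,4.4,0],[1.1,4.4,0],[1.1,4.4,0]],"gripper":[0,0,0,0,0]}'
```

```text
time_s: 2.2
tool_pos: [0.3353, -0.3369, 0.2364]
orientation: [3.141, -0.0, 0.122]
ft_force: [1.5, 0.2, -0.5]
opening: 0.012
gripper_force: 0.0
time_s: 2.7
tool_pos: [0.3903, -0.1169, 0.2366]
orientation: [3.141, -0.001, 0.125]
ft_force: [1.0, -0.1, -0.8]
opening: 0.0001
gripper_force: 0.0
time_s: 3.2
tool_pos: [0.4453, 0.1031, 0.2366]
orientation: [3.142, -0.001, 0.124]
ft_force: [1.9, -2.2, -0.4]
opening: -0.0001
gripper_force: 0.0
```

```bash
python3 -m inch '{"rot":[[0,0,0],[0,0,0],[0,0,0],[0,0,0]],"linear":[[1.3,4,0],[1.2,4,0],[1.2,4,-1],[1.3,1.5,-1]],"gripper":[0,0,0,0]}'
python3 - <<'E'
from h import *
s=bot.get_state();p=optics.grab_frame("wrist");c=cam(p,s)
cv2.imwrite("pics/w1.png",p["color"]);print(s["tool_pos"],c[2],c[1][:,2])
for l,z in(("handle_tip",.127),("isolator",0)): print(l,[(round(d["p"],2),np.round(d["pixel"]).tolist(),np.round(ray(c,d["pixel"],z),3).tolist()) for d in nets.tip_of(p,l)])
E
```

```text
time_s: 3.6
tool_pos: [0.4949, 0.2404, 0.2162]
orientation: [-3.14, -0.001, 0.128]
ft_force: [-0.9, -1.0, 1.0]
opening: -0.0002
gripper_force: 0.0
[0.49491586 0.24040081 0.21624612] [0.57100281 0.24926341 0.35936569] [-0.29378681 -0.03710919 -0.95515036]
handle_tip [(0.91, [426.0, 110.0], [0.582, 0.112, 0.127]), (0.88, [329.0, 308.0], [0.387, 0.148, 0.127]), (0.66, [248.0, 103.0], [0.569, 0.251, 0.127])]
isolator [(0.84, [251.0, 66.0], [0.609, 0.255, 0.0]), (0.66, [383.0, 86.0], [0.608, 0.095, 0.0]), (0.6, [312.0, 218.0], [0.43, 0.147, 0.0])]
```

View pics/w1.png

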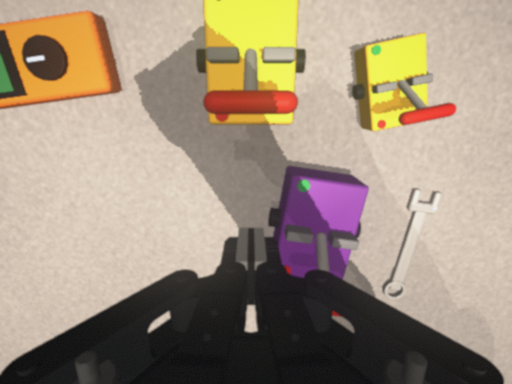

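Wrist picture: the large yellow box is at (251,66), with its red bar at (248,103), red dot near and green dot far. The bar is at about (0.569, 0.251). The small yellow one (400,110) and the purple one (320,240) are left alone. Next I go down behind the bar and push.

```bash
python3 -m inch '{"rot":[[0,0,0],[0,0,0],[0,0,0],[0,0,0]],"linear":[[0.5,0.3,-3.4],[0.5,0.3,-3.4],[0.5,0,-3.3],[0,0,0]],"gripper":[0,0,0,0]}'
python3 -m inch '{"rot":[[0,0,0],[0,0,0],[0,0,0],[0,0,0],[0,0,0]],"linear":[[2,0.2,0],[2,0.2,0],[2,0.2,0],[2,0.2,0],[2,0.2,0]],"gripper":[0,0,0,0,0]}'
python3 -m inch '{"rot":[[0,0,0],[0,0,0],[0,0,0]],"linear":[[1.2,0.1,0],[0,0,0],[0,0,0]],"gripper":[0,0,0]}'
python3 - <<'E'
from h import *
s=bot.get_state();p=optics.grab_frame("wrist");c=cam(p,s)
cv2.imwrite("pics/w2.png",p["color"])
for l,z in(("handle_tip",.127),("isolator",0)): print(l,[(round(d["p"],2),np.round(d["pixel"]).tolist(),np.round(ray(c,d["pixel"],z),3).tolist()) for d in nets.tip_of(p,l)])
E
```

```text
time_s: 4.15
tool_pos: [0.5088, 0.2402, 0.1124]
orientation: [3.14, 0.005, 0.124]
ft_force: [-0.5, -0.1, 0.5]
opening: 0.0001
gripper_force: 0.0
time_s: 4.65
tool_pos: [0.6113, 0.2519, 0.118]
orientation: [-3.141, -0.002, 0.124]
ft_force: [-0.5, 1.0, 0.1]
opening: -0.0
gripper_force: 0.0
time_s: 4.95
tool_pos: [0.622, 0.2531, 0.1169]
orientation: [-3.141, -0.001, 0.124]
ft_force: [0.0, -0.5, -0.5]
opening: 0.0002
gripper_force: 0.0
handle_tip [(0.82, [242.0, 195.0], [0.653, 0.26, 0.127]), (0.72, [471.0, 297.0], [0.609, 0.127, 0.127])]
isolator [(0.87, [408.0, 217.0], [0.608, 0.094, 0.0]), (0.75, [248.0, 195.0], [0.611, 0.254, 0.0])]
```

The handle bar is now at (0.653, 0.260), so the isolator is off. Next I lift and cross to the rig.

```bash
python3 -m inch '{"rot":[[0,0,0],[0,0,0],[0,0,0.05],[0,0,0.05],[0,0,0.05]],"linear":[[-1,0,4],[-1,-2,4],[-0.5,-4,4],[-0.5,-4.8,0.5],[-0.5,-4.8,0]],"gripper":[0,0,5.5,5.5,5.5]}'
python3 -m inch '{"rot":[[0,0,0.05],[0,0,0],[0,0,0],[0,0,0],[0,0,0]],"linear":[[-0.5,-4.8,0],[-0.5,-4.8,0],[-0.5,-4.8,0],[-0.5,-4.8,0],[-0.5,-4.8,0]],"gripper":[5.5,5.5,5.5,5.5,5.5]}'
python3 -m inch '{"rot":[[0,0,0],[0,0,0],[0,0,0]],"linear":[[-0.5,-4.8,0],[-0.5,-4.8,0],[0,-2,0]],"gripper":[5.5,5.5,5.5]}'
python3 - <<'E'
from h import *
s=bot.get_state();p=optics.grab_frame("wrist");c=cam(p,s)
cv2.imwrite("pics/w3.png",p["color"]);print(s["tool_pos"],s["orientation"])
for l,z in(("bolt_head",.105),("head_corner",.118),("flat_a",.105),("flat_b",.105),("rig",0),("bracket",0),("heatsink",0)): print(l,[(round(d["p"],2),np.round(d["pixel"],1).tolist(),np.round(ray(c,d["pixel"],z),4).tolist()) for d in nets.tip_of(p,l)])
E
```

```text
time_s: 5.6
tool_pos: [0.5873, 0.1012, 0.2374]
orientation: [3.141, -0.003, 0.278]
ft_force: [1.4, -1.1, 0.5]
opening: 0.0432
gripper_force: 0.0
time_s: 6.1
tool_pos: [0.5618, -0.1396, 0.236]
orientation: [3.141, -0.0, 0.325]
ft_force: [0.9, 0.8, -0.7]
opening: 0.0551
gripper_force: 0.0
time_s: 6.4
tool_pos: [0.5508, -0.2588, 0.2356]
orientation: [3.14, 0.001, 0.32]
ft_force: [-0.1, 0.8, -0.3]
opening: 0.0548
gripper_force: 0.0
[ 0.55075667 -0.25879209  0.23557384] [3.14049246e+00 1.25010050e-03 3.19858318e-01]
bolt_head []
head_corner [(0.73, [252.9, 166.8], [0.5677, -0.2567, 0.118])]
flat_a []
flat_b []
rig [(0.78, [254.8, 132.3], [0.5872, -0.254, 0.0])]
bracket [(0.65, [251.2, 135.2], [0.5821, -0.2507, 0.0])]
heatsink []
```

View pics/w3.png

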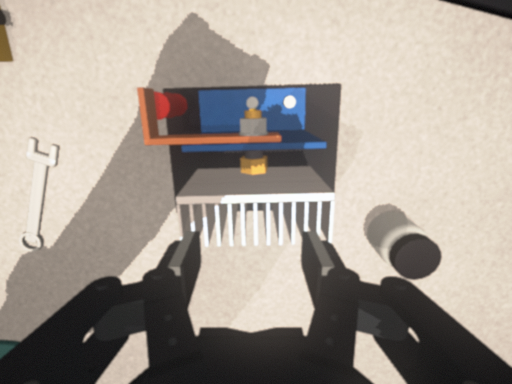

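The wrist picture looks straight into the gap: brass head at about (253,165), bracket top edge at row 145, heat sink edge at row 198, jar at (410,250). I go closer to measure the yaw and the bolt angle.

```bash
python3 -m inch '{"rot":[[0,0,0],[0,0,0],[0,0,0]],"linear":[[0.3,-0.1,-3],[0,0,-3],[0,0,0]],"gripper":[5.5,5.5,5.5]}'
python3 - <<'E'
from h import *
s=bot.get_state();p=optics.grab_frame("wrist");c=cam(p,s)
np.save("w4.npy",p["color"]); import pickle; pickle.dump((s,{k:v for k,v in p.items()}),open("w4.pkl","wb"))
for l,z in(("bolt_head",.105),("head_corner",.118),("flat_a",.105),("flat_b",.105),("rig",0),("bracket",0)): print(l,[(round(d["p"],2),np.round(d["pixel"],1).tolist(),np.round(ray(c,d["pixel"],z),4).tolist()) for d in nets.tip_of(p,l)])
cv2.imwrite("pics/w4.png",np.vstack([cv2.resize(p["color"][70:250,130:380],(750,540),interpolation=cv2.INTER_CUBIC)]))
E
```

```text
time_s: 7.1
tool_pos: [0.5542, -0.2535, 0.1723]
orientation: [-3.138, 0.004, 0.326]
ft_force: [-0.2, -0.1, 0.3]
opening: 0.0551
gripper_force: 0.0
bolt_head [(0.64, [257.6, 187.7], [0.5671, -0.2557, 0.105])]
head_corner []
flat_a []
flat_b []
rig [(0.66, [255.0, 145.3], [0.5826, -0.2495, 0.0])]
bracket [(0.94, [257.1, 148.3], [0.5802, -0.2528, 0.0])]
```

View pics/w4.png

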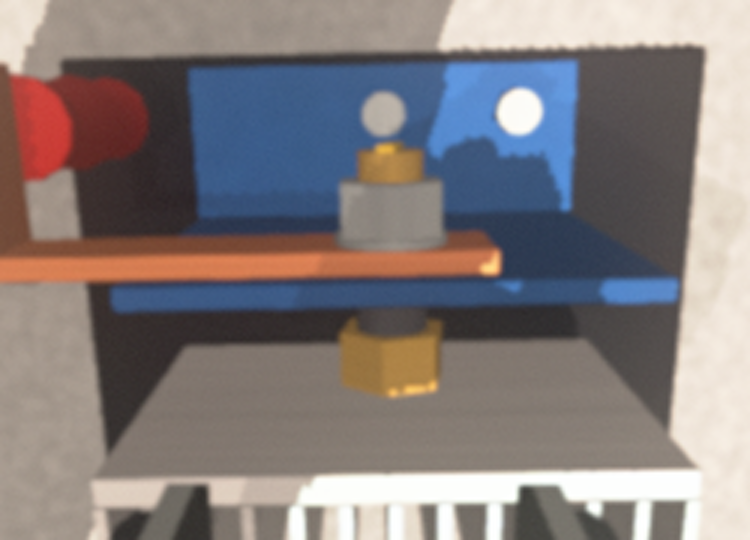

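```bash
python3 - <<'E'
import pickle,cv2
s,p=pickle.load(open("w4.pkl","rb"))
cv2.imwrite("pics/w4z.png",cv2.resize(p["color"][160:210,225:295],(770,550),interpolation=cv2.INTER_CUBIC))
E
```

```text
(no output)
```

View pics/w4z.png

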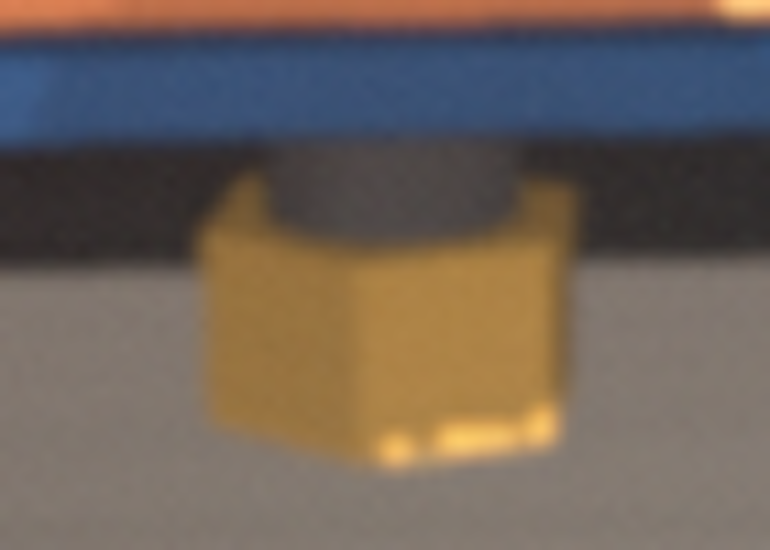

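```bash
cat > fit.py <<'E'
from h import *
import pickle
from scipy.optimize import least_squares
s,p=pickle.load(open("w4.pkl","rb"));c=cam(p,s)
Z=lambda a:np.array(a)/11+[225,160]; C=lambda a:np.array(a)/3+[130,70]
hp=Z([(205,235),(352,265),(553,235),(210,415),(372,463),(553,448)])
pp=C([(112,288),(678,278),(113,311),(678,301),(97,482),(698,468)])
plate=np.array([(6,65,125),(6,-65,125),(0,65,125),(0,-65,125),(-42,75,125),(-42,-75,125)])/1e3
def hexp(th):
    a=np.radians([-60,0,60])+th; return np.array([(x,-.01386*np.sin(t),.105+.01386*np.cos(t)) for x in(-.010,-.024) for t in a])
def W(v,X):
    return R.from_euler("z",v[2]).apply(X)+[v[0],v[1],v[4] if len(v)>4 else 0]
def res(v,k=1): return np.r_[(proj(c,W(v,plate))-pp).ravel(),k*(proj(c,W(v,hexp(v[3])))-hp).ravel()]
for x0 in([.58,-.25,.32,0],[.58,-.25,.32,0,0]):
    r=least_squares(res,x0,loss="soft_l1"); print(r.x.round(4)); print(res(r.x).reshape(-1,2).round(1).tolist())
v=r.x
# head only centre, yaw from plate
q=least_squares(lambda u:(proj(c,W([u[0],u[1],v[2]],hexp(u[2])))-hp).ravel(),[v[0],v[1],v[3]]); print("head only",q.x.round(4),q.fun.round(1))
E
python3 fit.py
```

```text
[ 0.584  -0.2523  0.3477 -0.1964]
[[-0.6, 0.1], [0.8, -0.5], [0.0, 0.9], [-0.0, 0.4], [-1.9, -0.6], [1.9, 0.2], [-0.1, -0.6], [0.6, -0.1], [0.1, 0.5], [0.0, 0.6], [-0.9, 0.1], [-0.0, -0.9]]
[ 0.5837 -0.2524  0.3475 -0.1932 -0.0013]
[[0.0, 0.2], [0.1, -0.3], [0.6, 1.0], [-0.7, 0.5], [-1.3, -1.0], [1.2, -0.0], [0.0, -0.5], [0.7, -0.1], [-0.0, 0.5], [0.1, 0.5], [-0.8, -0.0], [-0.1, -1.1]]
head only [ 0.584  -0.2524 -0.2038] [ 0.  -0.5  0.6 -0.   0.1  0.6  0.1  0.6 -0.9  0.1  0.  -0.8]
```

```bash
cat > goal.py <<'E'
from h import *
import sys
X,Y,yaw,th=.584,-.2523,.348,-.20
back=float(sys.argv[1])
Rr=R.from_euler("z",yaw); Rg=Rr*R.from_euler("x",th)*R.from_euler("x",np.pi)
g=Rr.apply([-.0195,0,.105])+[X,Y,0]; tz=Rg.apply([0,0,1])
t=g+tz*(.021-back)
s=[bot.get_state()]
s=s[0]; print("t",s["time_s"],"shift cm",((t-s["tool_pos"])*100).round(2),"rot",(Rg*R.from_euler("xyz",s["orientation"]).inv()).as_rotvec().round(3),"tz",tz.round(3))
E
python3 goal.py 0.08
```

```text
t 7.45 shift cm [ 0.54  0.71 -1.39] rot [-0.188 -0.065  0.023] tz [ 0.068 -0.187 -0.98 ]
```

```bash
python3 -m inch '{"rot":[[-0.063,-0.022,0.008],[-0.063,-0.022,0.008],[-0.062,-0.021,0.007],[0,0,0],[0,0,0]],"linear":[[0.2,0.3,0],[0.2,0.2,-0.5],[0.1,0.2,-0.5],[0,0,-0.4],[0,0,0]],"gripper":[4.5,4.5,4.5,4.5,4.5]}'
python3 goal.py 0.08
python3 - <<'E'
from h import *
import pickle
s=bot.get_state();p=optics.grab_frame("wrist");pickle.dump((s,p),open("w5.pkl","wb"))
c=cam(p,s);im=p["color"].copy()
from scipy.spatial.transform import Rotation as R
Rr=R.from_euler("z",.348);th=-.2
a=np.radians(np.arange(-60,61,60))+th
for x in(-.010,-.024):
    q=proj(c,Rr.apply([(x,-.01386*np.sin(t),.105+.01386*np.cos(t)) for t in a])+[.584,-.2523,0])
    cv2.polylines(im,[np.int32(q*16)],False,(0,0,255),1,cv2.LINE_AA,4)
q=proj(c,Rr.apply([(0,.065,.125),(0,-.065,.125),(-.042,-.075,.125),(-.042,.075,.125)])+[.584,-.2523,0]);cv2.polylines(im,[np.int32(q*16)],True,(0,255,0),1,cv2.LINE_AA,4)
cv2.imwrite("pics/w5.png",cv2.resize(im[110:300,130:380],(750,570),interpolation=cv2.INTER_CUBIC))
E
```

```text
time_s: 7.95
tool_pos: [0.5607, -0.2478, 0.1616]
orientation: [2.944, 0.001, 0.348]
ft_force: [0.0, -0.8, -0.2]
opening: 0.0448
gripper_force: 0.0
t 7.95 shift cm [ 0.1  -0.01  0.12] rot [-0.002 -0.002  0.   ] tz [ 0.068 -0.187 -0.98 ]
```

View pics/w5.png

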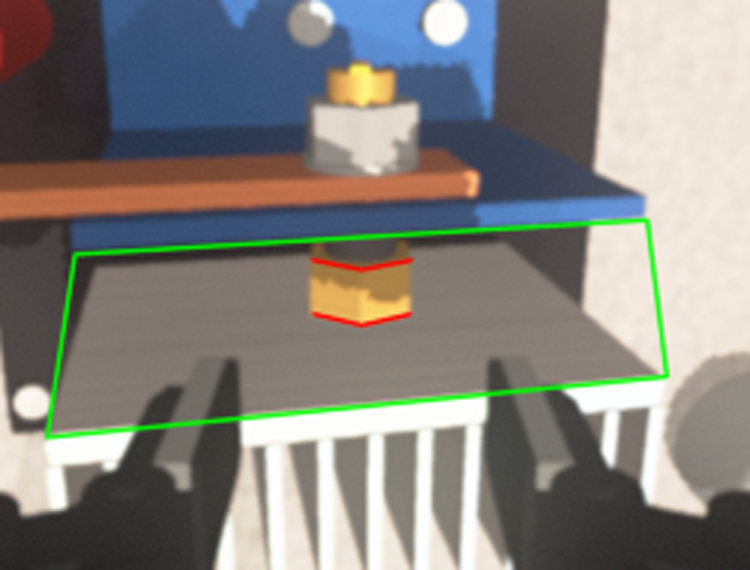

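The overlay matches: head outline at (312–411, 258–325), gap outline right, and the fingers straddle the head squarely. Now down along the tilted axis.

```bash
python3 -m inch '{"rot":[[0,0,0],[0,0,0],[0,0,0],[0,0,0]],"linear":[[0.23,-0.38,-1.9],[0.14,-0.38,-2],[0,0,0],[0,0,0]],"gripper":[4.5,4.5,4.5,4.5]}'
python3 goal.py 0
```

```text
time_s: 8.4
tool_pos: [0.5645, -0.2561, 0.1229]
orientation: [2.944, 0.001, 0.347]
ft_force: [-0.1, 0.3, 0.2]
opening: 0.0451
gripper_force: 0.0
t 8.4 shift cm [ 0.26 -0.68 -3.85] rot [-0.002 -0.001  0.001] tz [ 0.068 -0.187 -0.98 ]
```

```bash
python3 -m inch '{"rot":[[0,0,0],[0,0,0],[0,0,0],[0,0,0],[0,0,0]],"linear":[[0.07,-0.17,-1],[0.07,-0.17,-1],[0.06,-0.17,-1],[0.06,-0.17,-0.9],[0,0,0]],"gripper":[4.5,4.5,4.5,4.5,4.5]}'
python3 goal.py 0
```

```text
time_s: 8.9
tool_pos: [0.5664, -0.2623, 0.0818]
orientation: [2.944, 0.002, 0.348]
ft_force: [-0.1, -0.4, 0.1]
opening: 0.0454
gripper_force: 0.0
t 8.9 shift cm [ 0.07 -0.06  0.26] rot [-0.002 -0.003  0.   ] tz [ 0.068 -0.187 -0.98 ]
```

```bash
python3 -m inch '{"rot":[[0,0,0],[0,0,0],[0,0,0]],"linear":[[0,0,0],[0,0,0],[0,0,0]],"gripper":[3.0,3.0,3.0]}' 40
python3 goal.py 0
python3 - <<'E'
from h import *
p=optics.grab_frame("wrist")
cv2.imwrite("pics/w6.png",cv2.resize(p["color"][170:290,170:350],(780,520),interpolation=cv2.INTER_CUBIC))
E
```

```text
time_s: 9.2
tool_pos: [0.5673, -0.2623, 0.0839]
orientation: [2.942, 0.0, 0.348]
ft_force: [0.6, -0.1, -0.2]
opening: 0.0297
gripper_force: 0.0
t 9.2 shift cm [-0.02 -0.06  0.05] rot [-0.001 -0.001  0.   ] tz [ 0.068 -0.187 -0.98 ]
```

View pics/w6.png

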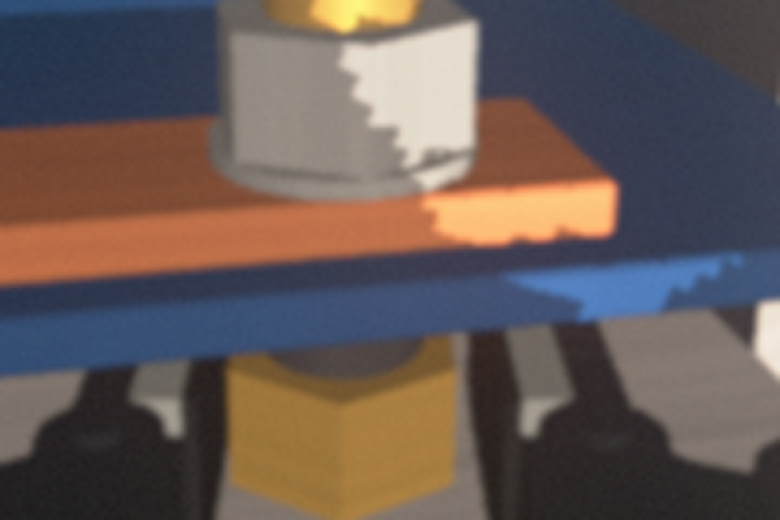

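The head (230–457) sits between the pads (about 222 and 478), square, about 0.5 mm off centre. I nudge and close.

```bash
python3 -m inch '{"rot":[[0,0,0],[0,0,0],[0,0,0],[0,0,0],[0,0,0]],"linear":[[-0.02,0.05,0],[0,0,0],[0,0,0],[0,0,0],[0,0,0]],"gripper":[2.8,2.6,2.4,2.2,2.0]}' 40
python3 -m inch '{"rot":[[0,0,0],[0,0,0],[0,0,0],[0,0,0],[0,0,0]],"linear":[[0,0,0],[0,0,0],[0,0,0],[0,0,0],[0,0,0]],"gripper":[1.5,1.0,0.5,0,0]}' 50
python3 goal.py 0
```

```text
time_s: 9.75
tool_pos: [0.5668, -0.2615, 0.0836]
orientation: [2.943, 0.001, 0.348]
ft_force: [-3.1, 3.3, 5.8]
opening: 0.0236
gripper_force: 39.0
time_s: 10.25
tool_pos: [0.5668, -0.2615, 0.0836]
orientation: [2.943, 0.001, 0.348]
ft_force: [-4.2, 3.9, 6.2]
opening: 0.0231
gripper_force: 48.8
t 10.25 shift cm [ 0.03 -0.13  0.08] rot [-0.001 -0.001  0.   ] tz [ 0.068 -0.187 -0.98 ]
```

```bash
python3 -m inch '{"rot":[[0,0,0],[0,0,0],[0,0,0],[0,0,0],[0,0,0]],"linear":[[0,0,0],[0,0,0],[0,0,0],[0,0,0],[0,0,0]],"gripper":[0,0,0,0,0]}'
python3 - <<'E'
from h import *
s=bot.get_state();p=optics.grab_frame("wrist");t=optics.grab_frame("top")
a=cv2.resize(p["color"][170:290,170:350],(780,520),interpolation=cv2.INTER_CUBIC)[:, :]
b=cv2.resize(t["color"][140:260,100:280],(300,200),interpolation=cv2.INTER_CUBIC)
a=a[:, 150:550]; b=cv2.resize(b,(390,260)); b=np.vstack([b,np.zeros((260,390,3),np.uint8)])
cv2.imwrite("pics/w7.png",np.hstack([a,b]))
E
```

```text
time_s: 10.75
tool_pos: [0.5668, -0.2615, 0.0836]
orientation: [2.943, 0.001, 0.348]
ft_force: [-3.4, 4.3, 5.8]
opening: 0.023
gripper_force: 48.8
```

View pics/w7.png

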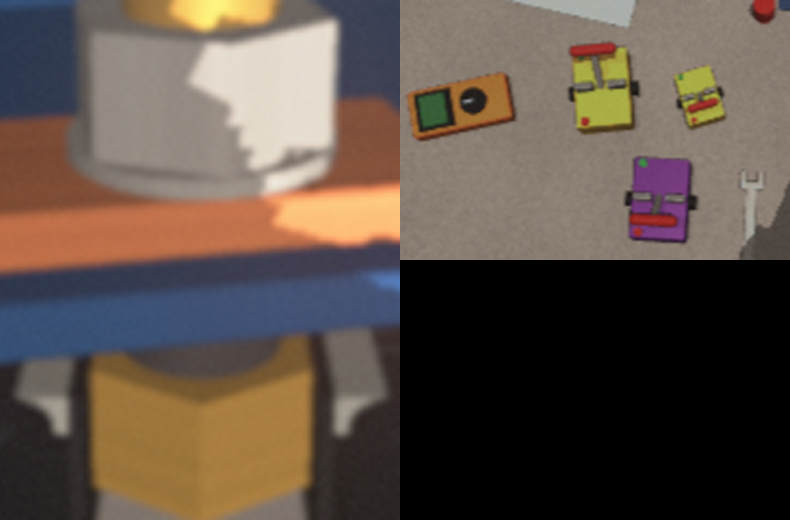

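The head is held squarely between both pads (90–312, corner edge still central at 202). The large yellow handle leans to the green-dot side, and the bystanders are untouched. Handing in.

```bash
python3 -c "
from plant import bot
print(bot.sign_off())"
```

```text
the job is handed in; nothing more can be done
None
```

I threw the large yellow isolator to off, then gripped the brass bolt head square on two opposite flats at about 49 N, with no visible turn. I handed the job in at about 11 s, still holding the head; the hand-in gave no verdict.

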